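# Latch the blue fittings case

## Task

The blue fittings case is packed and ready to go out: swing its latch's wire bail over the brass keeper, then press the red lever back and down, past centre, until it lies flat and the latch is tight. Leave the latch of the grey case as it is, open.

Things in the scene. Friction and masses are not known exactly. Their poses are not given: they have to be found in the camera images.
- blue_keeper (a point): Seat in the brass hook (keeper) on the lid of the blue case (270 x 180 x 100 mm, fixed), 8 mm above the lid: the latched crossbar's centre. x: level, from lever to keeper; y: across; z: up. Hook: post 30 mm wide, 20 high, on the -x side; its lip ends 3.5 mm beyond the seat in +x, and the crossbar must come down beyond it. Lever pivot: 73 mm to -x, 8 mm higher.
- blue_bar (a point): Middle of the crossbar (9 mm round, 58 long, along y) of the blue case's wire bail; legs 52 mm apart. Hinged on the lever 24 mm from its pivot, 95 mm hinge to bar; clears the lever's end. Starts leaning back, away from the keeper, on a stop. Pushed past upright it falls by itself in about 1 s; with the lever as at the start it lands about 20 mm beyond the seat, staying down if the lever goes slowly.
- blue_lever (a joint): Angle (rad) of the blue case's lever, with red grip, 27 mm wide, 9 thick, end 90 mm from the pivot. 0: flat, latched, pointing to the keeper's -x, top face 21 mm above the lid; 1.57 upright; more leans to the keeper. Starts 1.6 to 1.95. Stiff, stays where left; 2 to 6 N at its end, most near dead centre (about 0.2); stop at 0. Push it from the keeper's side near its end, back and down.
- grey_bar (a point): Middle of the crossbar of the same bail on the grey case, a bystander that is alike but for its paint, its latch also open. Not to be disturbed.

How it is judged:
By the outcome, as a careful person would: the job done as asked, in the order asked, and still so for the second after the job is handed in, with the robot touching nothing.
It also fails if it takes over 42 s, if anything falls off the work surface, if the arm or the gripper's body presses on something with over 40 N, if the wrist force passes 120 N, or if a joint passes its speed limit or range.

## Robot

A 6-joint arm with a two-finger parallel gripper is mounted at the origin on the work surface. World frame = base frame: x ahead of the robot, y to its left, z up, the work surface at z = 0. Lengths are in m, angles in rad, forces in N, time in s.
With the tool pointing down it reaches from about 0.25 to 0.725 m from the base axis. Payload 4 kg.
Tool frame: the origin (TCP) lies at the very end of the fingers, on their centre line; the grasp point (between the pads) lies 19 mm behind it (grip_point_offset is the y of the grasp point in the tool frame, in m); y points along the fingers, z is the direction in which the jaws open and shut, and the axes are right-handed (so a half turn about y gives the same grasp; the last joint's range is limited). The gripper opens to 85 mm and grips with 20 to 120 N. Pads are 22 mm wide; open, the fingers measure 114 mm over their backs; the gripper's body (76 mm by 85 mm) begins 54 mm behind the grasp point. The pads swing forward as they close: fully open they stand 13 mm farther back than shut.
Start: joints at [1.148, 0.241, 0.005, 1.335, 0, 1.571], TCP at [0.205, 0.456, 0.231] pointing down, gripper open.
Joint ranges: [-2.72, 2.72], [-1.05, 1.87], [-1.09, 1.28], [-1.99, 2.15], [-1.42, 1.44], [-3.14, 3.14]. Speed limits (rad/s): [2.79, 2.79, 3.14, 3.14, 3.14, 3.14].

## Interface

Orientations are given as a unit quaternion [w, x, y, z].
In Python, from cell import sense, capture, camera_params, close_job, find_in, masks_of, grip_point_offset gives the robot as it stands.
- The arm moves only by the tool send_rows, never from a script. Its argument "deltas" is a list of rows, each a list of 7 numbers: the shift along the world's x, y, z in cm, then the turn, a rotation vector about the world's x, y, z in rad, then the closure, from 0 (fully open) to 1 (shut). In form: [[x, y, z, rx, ry, rz, hand], ...]. A call has exactly 10 rows; each row is the pose to reach, as a shift and turn from the pose commanded when the call began; what a row does not reach only later rows make up. A row lasts 1/10 s, in which the tool goes at most 50 mm and 8.59 degrees, less where a joint would pass 70% of its speed; a pose out of reach is approached as far as the arm can. A call with a gripper value outside its range is refused whole. The fingers move at their own pace and stop on an object; the grip force is fixed at half the most. Time passes only in rows, so rows that repeat a pose let the fingers close, or fill a call up. It gives the time, the measured TCP pose, the force and the opening at its end, in the units of the state.
- sense(): the state, without advancing time (a new reading comes with each control period).
- capture(name): name is "scene" or "top" or "wrist"; returns the picture (400x640x3 uint8, red, green, blue); there is no depth.
- camera_params(name): a dict with "fx", "fy", "cx", "cy" (pixels), "k1" (the pictures are not rectified: a ray, as slopes to the right and down, at radius r is drawn at 1 + k1 r^2 times it, then the intrinsics apply), "xyz" and "attitude" of the camera in the world. Camera axes: x right, y up, looking along -z (the intrinsics and any distortion apply to the point x, -y, -z); pixel columns grow to the right and rows downward; lengths in m; the calibration is good to about 2 mm. A picture is of the moment at which its call begins: read the wrist's pose just before it. camera_params takes no time and is no camera call; for the wrist camera it gives the pose at the moment of the call.
- close_job(): hands the job in, once; it reports no verdict.
Trained networks look in the newest picture that a camera, given by its name, has taken for a name from the list of things; names that differ only in an ending like _2 or _b are one class to them, and where a whole thing is asked for, a point or a joint stands for the part that bears it (a point fixed in the world has none). Each returns a list of dicts, best first, with "p" (0 to 1); they miss things now and then, are a little off and sometimes report something else, mostly with a low value. They report only what shows in the picture. A call takes as long as a camera call.
- find_in(camera, thing): "pixel" ([row, column] in pixels, amid what is visible of it).
- masks_of(camera, thing): "pixels" (400x640 bool, what is visible of it) and "pixel" ([row, column] in pixels, amid what is visible of it).
The state is a dict: "time": time; "joints": joint angles; "qvel": joint speeds; "joint_torque": joint torques, N m; "tcp_pos": TCP position; "tool_rot": TCP orientation; "contact_force": force on the tool from outside, world axes, zero at the start; "ft_torque": the same for the moment, N m; "gripper_width": finger opening in m.
Only numpy, scipy, OpenCV 4.12 (cv2) and the standard library are available. Lean on these libraries where they do the work, as an engineer would, in place of code of your own. Each camera call takes 0.05 s, during which the arm holds its last target.

## Working session

There is one attempt and no reset: what is moved stays moved. The work goes in short steps, Python scripts to look and compute and a tool call to move; the robot and the scene stay as the last step left them, time stands still between calls to the robot, and variables do not carry over. Pictures are saved under pics/ and viewed, and the job is handed in when it is done.

Besides the shell and the picture viewer there is one more tool, called after ">>>" in YAML: its name, and indented under it one key for each argument. send_rows: Moves the arm, as the interface text tells. Its arguments: {"type":"object","properties":{"deltas":{"type":"array"}},"required":["deltas"]}

```bash
ls; mkdir -p pics
python3 - <<'E'
from cell import *
import cv2
print(sense())
for n in("scene","top","wrist"):
    im=capture(n);cv2.imwrite(f"pics/{n}0.png",im[:,:,::-1])
    print(n,camera_params(n))
    for t in("blue_bar","blue_keeper","blue_lever","grey_bar"):
        print(t,[(r["pixel"],round(r["p"],2)) for r in find_in(n,t)])
print(sense()["time"])
E
```

```text
pics
{'time': 0.0, 'joints': array([ 1.14800701e+00,  2.41410049e-01,  3.72572538e-03,  1.33520008e+00,
       -5.28961929e-06,  1.57076405e+00]), 'qvel': array([-1.30943313e-03,  3.00074144e-05, -6.68147901e-04,  1.79946214e-03,
        1.07844047e-03, -1.08998248e-03]), 'joint_torque': array([ 8.38149663e-04, -3.72317362e+01,  2.52408957e+01,  1.70253601e-02,
       -7.26198391e-05, -2.00897688e-05]), 'tcp_pos': array([0.20489515, 0.45539726, 0.23041499]), 'tool_rot': array([-0.69064586,  0.69209026, -0.14850962,  0.14820345]), 'contact_force': array([ 0.29637981, -0.30968318,  0.51301655]), 'ft_torque': array([0.02398253, 0.05300344, 0.07483138]), 'gripper_width': 0.08523130056496461}
scene {'fx': 434.9695853984019, 'fy': 434.9695853984019, 'cx': 327.17442393346255, 'cy': 198.2069044262021, 'k1': -0.048368830039543474, 'xyz': array([1.12795653, 0.30111653, 0.64431899]), 'attitude': array([0.46837211, 0.21751884, 0.37830612, 0.76824319])}
blue_bar [([182.1, 411.1], 0.81)]
blue_keeper [([273.3, 411.1], 0.97)]
blue_lever [([207.4, 416.5], 0.55)]
grey_bar [([129.6, 271.6], 0.88), ([274.5, 413.1], 0.15)]
top {'fx': 381.3503162029727, 'fy': 381.3503162029727, 'cx': 327.8675321261858, 'cy': 202.0915674999482, 'k1': -0.0931678213372959, 'xyz': array([ 0.45340399, -0.00090749,  0.78062807]), 'attitude': array([ 0.70870793,  0.04994114, -0.07649381, -0.69956247])}
blue_bar [([229.5, 211.7], 0.67)]
blue_keeper [([204.9, 223.6], 0.56)]
blue_lever [([213.1, 213.9], 0.89)]
grey_bar [([231.2, 426.5], 0.88)]
wrist {'fx': 344.4742486937118, 'fy': 344.4742486937118, 'cx': 321.8639790651565, 'cy': 200.59064523067374, 'k1': -0.01585743297161324, 'xyz': array([0.12819163, 0.49151456, 0.37334798]), 'attitude': array([ 0.82798982, -0.1389537 , -0.08974962,  0.53578889])}
blue_bar []
blue_keeper [([382.8, 232.2], 0.83)]
blue_lever []
grey_bar []
0.75
```

View pics/scene0.png

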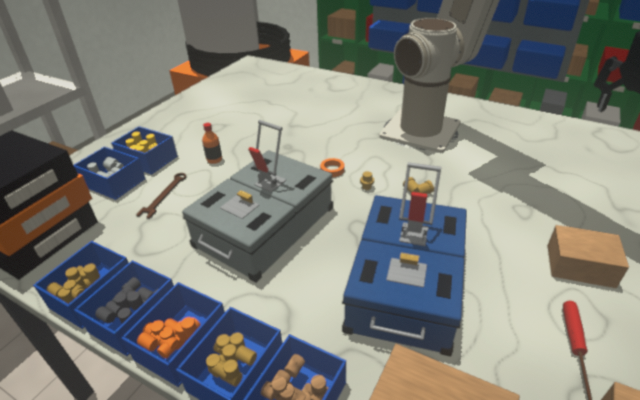

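View pics/top0.png

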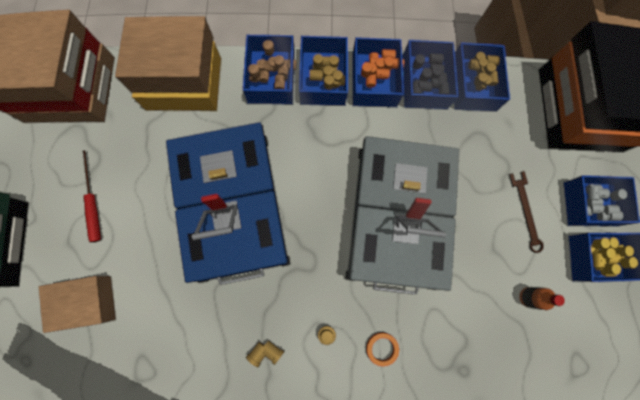

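View pics/wrist0.png

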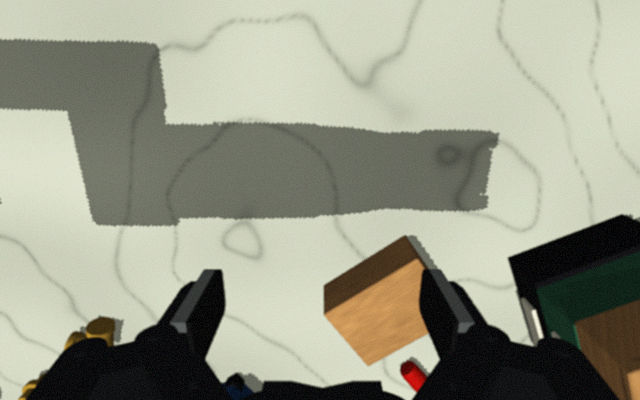

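Run:
```python
import cv2
a=cv2.imread("pics/top0.png")[115:295,155:300];cv2.imwrite("pics/top0c.png",cv2.resize(a,None,fx=4,fy=4,interpolation=cv2.INTER_CUBIC)[:600*2])
a=cv2.resize(a,None,fx=3.3,fy=3.3,interpolation=cv2.INTER_CUBIC);cv2.imwrite("pics/top0c.png",a);print(a.shape)
a=cv2.imread("pics/scene0.png")[155:355,335:480];a=cv2.resize(a,None,fx=3,fy=3,interpolation=cv2.INTER_CUBIC);cv2.imwrite("pics/scene0c.png",a);print(a.shape)
```

```text
(594, 478, 3)
(600, 435, 3)
```

View pics/top0c.png

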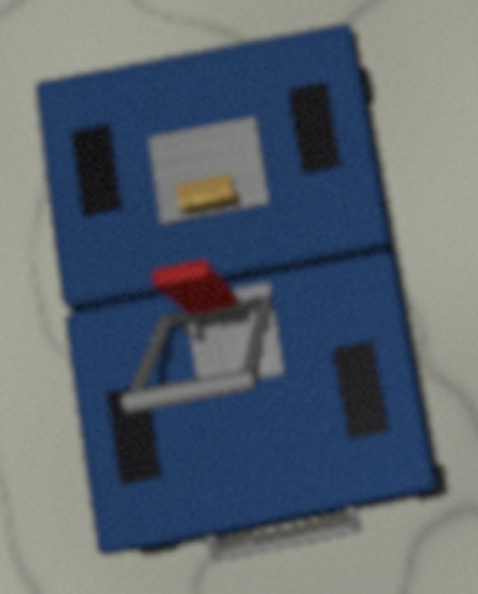

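View pics/scene0c.png

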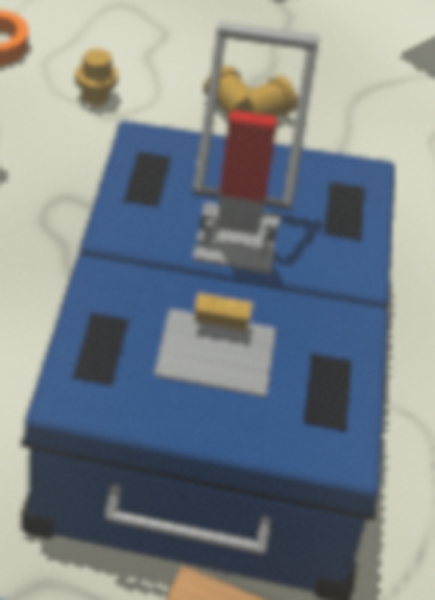

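```bash
cat > h.py <<'E'
import numpy as np
from scipy.spatial.transform import Rotation as R
from cell import camera_params
def ray(cp,px):  # px=(col,row)
    d=np.array([(px[0]-cp['cx'])/cp['fx'],(px[1]-cp['cy'])/cp['fy']]);u=d.copy()
    for _ in range(10): u=d/(1+cp['k1']*(u@u))
    q=cp['attitude'];r=R.from_quat([q[1],q[2],q[3],q[0]])
    v=r.apply([u[0],-u[1],-1]);return np.array(cp['xyz']),v/np.linalg.norm(v)
def onz(cp,px,z):
    o,v=ray(cp,px);return o+v*(z-o[2])/v[2]
def tri(*a):
    A=np.zeros((3,3));b=np.zeros(3)
    for cp,px in a:
        o,v=ray(cp,px);P=np.eye(3)-np.outer(v,v);A+=P;b+=P@o
    p=np.linalg.solve(A,b)
    return p,[round(1000*np.linalg.norm((np.eye(3)-np.outer(v,v))@(p-o)),1) for o,v in [ray(*x) for x in a]]
def proj(cp,p):
    q=cp['attitude'];r=R.from_quat([q[1],q[2],q[3],q[0]]);c=r.inv().apply(np.array(p)-cp['xyz'])
    u=np.array([c[0],-c[1]])/-c[2];u=u*(1+cp['k1']*(u@u));return np.array([cp['cx']+cp['fx']*u[0],cp['cy']+cp['fy']*u[1]])
T=lambda x,y:(155+x/3.3,115+y/3.3)
S=lambda x,y:(335+x/3,155+y/3)
E
python3 - <<'E'
from h import *
np.set_printoptions(precision=4,suppress=True)
t=camera_params("top");s=camera_params("scene")
for n,a,b in [("hook",(207,188),(223,303)),("bar",(190,392),(268,36)),("leverend",(180,270),(253,119)),("bail hingeL?",(178,318),(200,190)),("barA",(123,402),(220,32)),("barB",(255,381),(316,42))]:
    print(n,*tri((t,T(*a)),(s,S(*b))))
print("corners top z=.1")
for c in [(40,85),(350,27),(438,488),(103,550)]: print(onz(t,T(*c),.1))
for c in [(120,122),(395,163),(375,490),(28,432)]: print(onz(s,S(*c),.1))
E
```

```text
hook [0.6234 0.174  0.1208] [np.float64(2.6), np.float64(2.6)]
bar [0.5043 0.1499 0.2188] [np.float64(2.1), np.float64(2.1)]
leverend [0.5627 0.1621 0.2031] [np.float64(2.0), np.float64(2.0)]
bail hingeL? [0.5566 0.1567 0.1482] [np.float64(19.3), np.float64(19.3)]
barA [0.509  0.1499 0.2306] [np.float64(25.2), np.float64(25.2)]
barB [0.5028 0.1495 0.2118] [np.float64(29.9), np.float64(29.9)]
corners top z=.1
[0.6887 0.2768 0.1   ]
[0.726  0.1015 0.1   ]
[0.4667 0.0438 0.1   ]
[0.4309 0.2213 0.1   ]
[0.4721 0.0524 0.1   ]
[0.4329 0.2291 0.1   ]
[0.6909 0.2827 0.1   ]
[0.7358 0.1121 0.1   ]
```

Run:
```python
from h import *
from cell import sense
np.set_printoptions(precision=4,suppress=True)
s=sense();q=s['tool_rot'];r=R.from_quat([q[1],q[2],q[3],q[0]])
print(r.as_matrix(),s['tcp_pos'],s['time'])
z=r.as_matrix()[:,2];print(np.arctan2(z[1],z[0]))
X=np.array([np.cos(.214),np.sin(.214)]);Y=np.array([-X[1],X[0]])
H=np.array([.6234,.174])
for n,a,b in [("prebar",-.122-.05,0),("bar",-.122,0),("up",-.069,0)]: print(n,H+a*X+b*Y)
```

```text
[[ 0.9119  0.      0.4103]
 [-0.4103  0.      0.9119]
 [ 0.     -1.      0.    ]] [0.2052 0.456  0.2313] 0.75
1.1479821213473875
prebar [0.4553 0.1375]
bar [0.5042 0.1481]
up [0.556  0.1593]
```

>>> send_rows:
  deltas:
    - [2, -3, 0, 0, 0, -0.1, 1]
    - [5, -6.5, 0, 0, 0, -0.2, 1]
    - [8, -10, 0, 0, 0, -0.3, 1]
    - [11, -14, -0.5, 0, 0, -0.42, 1]
    - [14, -18, -0.5, 0, 0, -0.54, 1]
    - [17, -21.5, -1, 0, 0, -0.65, 1]
    - [20, -25, -1, 0, 0, -0.76, 1]
    - [22.5, -28.5, -1.5, 0, 0, -0.86, 1]
    - [24.5, -31, -1.5, 0, 0, -0.92, 1]
    - [25, -31.8, -1.5, 0, 0, -0.934, 1]

```text
time: 1.75
tcp_pos: [0.4568, 0.1356, 0.2162]
tool_rot: [0.549, -0.549, 0.445, -0.445]
contact_force: [0.5, 1.2, -0.3]
gripper_width: 0.0
```

Run:
```python
from h import *
from cell import *
import cv2
np.set_printoptions(precision=4,suppress=True)
s=sense();print(s)
a=capture("scene");b=capture("top");print(s['time'],proj(camera_params("scene"),s['tcp_pos']),proj(camera_params("top"),s['tcp_pos']))
A=cv2.resize(a[120:320,330:480],None,fx=2.6,fy=2.6);B=cv2.resize(b[110:300,155:305],None,fx=2.6,fy=2.6);B=cv2.copyMakeBorder(B,0,A.shape[0]-B.shape[0],0,0,0)
cv2.imwrite("pics/p1.png",np.hstack([A,B])[:,:,::-1])
```

```text
{'time': 1.75, 'joints': array([ 0.2889,  0.2013, -0.0853,  1.2837, -0.0006,  1.6508]), 'qvel': array([-0.1417,  0.0325,  0.0399,  0.0266,  0.0314, -0.0528]), 'joint_torque': array([ -0.2071, -34.7766,  24.9596,  -0.1124,  -0.1835,   0.0479]), 'tcp_pos': array([0.4568, 0.1356, 0.2162]), 'tool_rot': array([ 0.5494, -0.5494,  0.4449, -0.4454]), 'contact_force': array([ 0.4839,  1.2005, -0.2534]), 'ft_torque': array([-0.0401,  0.0317,  0.0329]), 'gripper_width': 2.2419995736355724e-05}
1.75 [423.5143 153.2006] [219.5347 267.0578]
```

View pics/p1.png

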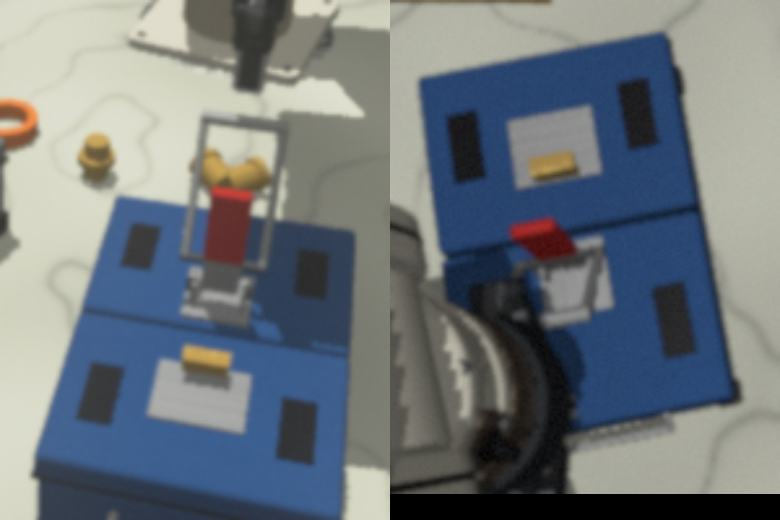

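>>> send_rows:
  deltas:
    - [1.5, 0.35, 0, 0, 0, 0, 1]
    - [3, 0.65, 0, 0, 0, 0, 1]
    - [4, 0.9, 0.1, 0, 0, 0, 1]
    - [5, 1.1, 0.3, 0, 0, 0, 1]
    - [6, 1.3, 0.5, 0, 0, 0, 1]
    - [7, 1.5, 0.7, 0, 0, 0, 1]
    - [8, 1.75, 0.8, 0, 0, 0, 1]
    - [8.8, 1.9, 0.9, 0, 0, 0, 1]
    - [9.5, 2.05, 0.9, 0, 0, 0, 1]
    - [10, 2.15, 0.9, 0, 0, 0, 1]

```text
time: 2.85
tcp_pos: [0.5568, 0.1618, 0.229]
tool_rot: [0.553, -0.549, 0.442, -0.444]
contact_force: [-0.1, -1.2, 9.9]
gripper_width: -0.0005
```

```bash
cat > look.py <<'E'
from h import *
from cell import *
import cv2,sys
np.set_printoptions(precision=4,suppress=True)
s=sense()
a=capture("scene");b=capture("top");print(s['time'],s['tcp_pos'],s['contact_force'])
A=cv2.resize(a[120:320,330:480],None,fx=2.6,fy=2.6);B=cv2.resize(b[110:300,155:305],None,fx=2.6,fy=2.6);B=cv2.copyMakeBorder(B,0,A.shape[0]-B.shape[0],0,0,0)
cv2.imwrite(sys.argv[1],np.hstack([A,B])[:,:,::-1])
E
python3 look.py pics/p2.png
```

```text
2.85 [0.5568 0.1618 0.229 ] [-0.0522 -1.2095  9.8845]
```

View pics/p2.png

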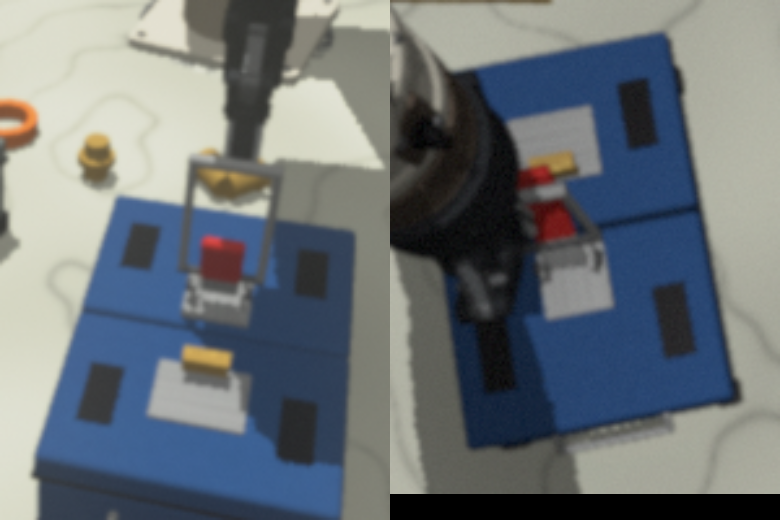

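Run:
```python
from h import *
np.set_printoptions(precision=4,suppress=True)
t=camera_params("top");s=camera_params("scene")
T=lambda x,y:(155+(x-390)/2.6,110+y/2.6)
S=lambda x,y:(330+x/2.6,120+y/2.6)
X=np.array([np.cos(.214),np.sin(.214)])
for n,a,b in [("bar",(548,192),(235,161)),("lev",(535,178),(223,243))]:
    p,e=tri((t,T(*a)),(s,S(*b)));print(n,p,e,"along hook",(p[:2]-[.6234,.174])@X)
```

```text
bar [0.5738 0.1545 0.2331] [np.float64(11.0), np.float64(11.0)] along hook -0.05262815713838376
lev [0.5948 0.1672 0.1888] [np.float64(3.2), np.float64(3.2)] along hook -0.029369458802037222
```

Run:
```python
from cell import *
import cv2,numpy as np
a=cv2.imread("pics/p2.png")
cv2.imwrite("pics/p2z.png",np.hstack([cv2.resize(a[120:330,150:320],None,fx=2.4,fy=2.4),cv2.resize(a[120:330,450:620],None,fx=2.2,fy=2.4)]))
```

```text
(no output)
```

View pics/p2z.png

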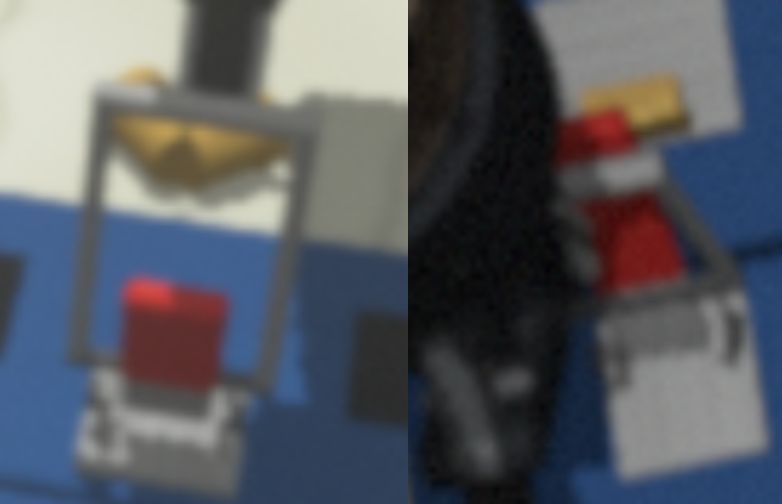

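>>> send_rows:
  deltas:
    - [0.3, 0.05, 0.2, 0, 0, 0, 1]
    - [0.6, 0.1, 0.3, 0, 0, 0, 1]
    - [0.9, 0.2, 0.4, 0, 0, 0, 1]
    - [1.2, 0.25, 0.4, 0, 0, 0, 1]
    - [1.5, 0.3, 0.4, 0, 0, 0, 1]
    - [1.8, 0.4, 0.4, 0, 0, 0, 1]
    - [2.1, 0.45, 0.4, 0, 0, 0, 1]
    - [2.4, 0.5, 0.4, 0, 0, 0, 1]
    - [2.4, 0.5, 0.4, 0, 0, 0, 1]
    - [2.4, 0.5, 0.4, 0, 0, 0, 1]

```text
time: 3.95
tcp_pos: [0.5792, 0.1644, 0.2292]
tool_rot: [-0.55, 0.551, -0.444, 0.444]
contact_force: [0.5, 0.4, -0.3]
gripper_width: -0.0001
```

```bash
python3 look.py pics/p3.png
```

```text
3.95 [0.5792 0.1644 0.2292] [ 0.4671  0.3745 -0.3302]
```

View pics/p3.png

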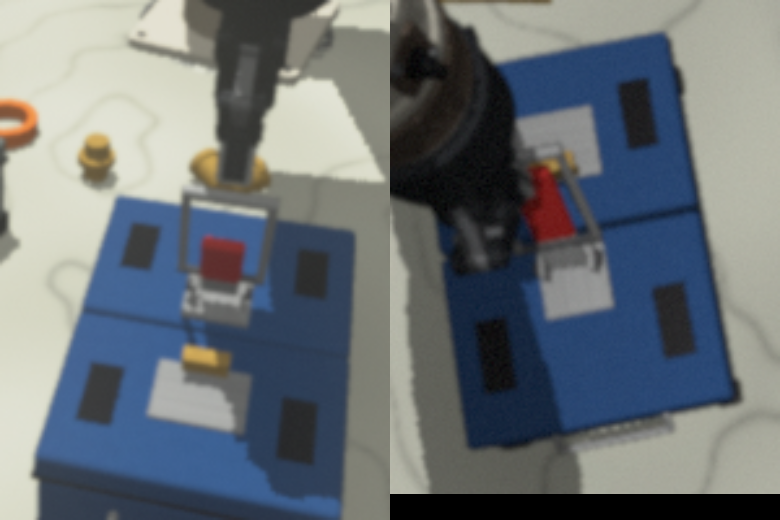

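>>> send_rows:
  deltas:
    - [0, 0, 1, 0, 0, 0, 1]
    - [0, 0, 2, 0, 0, 0, 1]
    - [0, 0, 3, 0, 0, 0, 1]
    - [0, 0, 3, 0, 0, 0, 1]
    - [0, 0, 3, 0, 0, 0, 1]
    - [1.5, 0.3, 3, 0, 0, 0, 1]
    - [3, 0.6, 3, 0, 0, 0, 1]
    - [4.2, 0.9, 3, 0, 0, 0, 1]
    - [5, 1.05, 3, 0, 0, 0, 1]
    - [5, 1.05, 3, 0, 0, 0, 1]

```text
time: 5.05
tcp_pos: [0.6296, 0.175, 0.258]
tool_rot: [-0.55, 0.551, -0.444, 0.443]
contact_force: [0.1, -0.1, -0.4]
gripper_width: -0.0001
```

```bash
python3 look.py pics/p4.png
python3 - <<'E'
from cell import *
import cv2
cv2.imwrite("pics/w4.png",capture("wrist")[:,:,::-1])
E
```

```text
5.05 [0.6296 0.175  0.258 ] [ 0.0767 -0.1429 -0.3619]
```

View pics/p4.png

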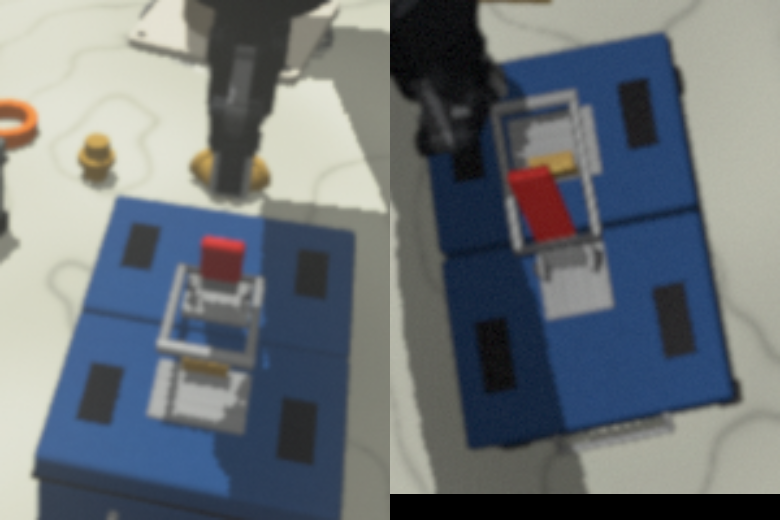

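View pics/w4.png

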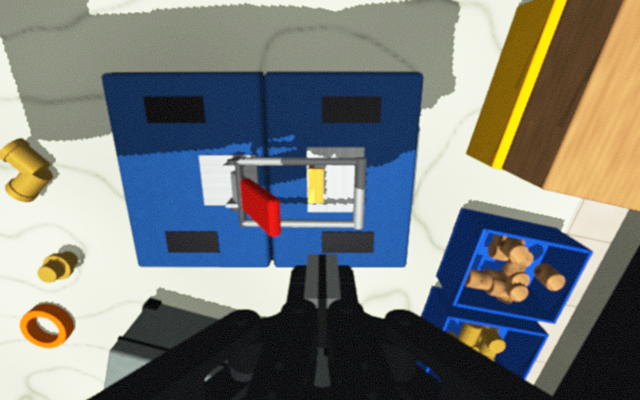

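>>> send_rows:
  deltas:
    - [0, 0, -1.5, 0, 0, 0, 1]
    - [0, 0, -3.5, 0, 0, 0, 1]
    - [0, 0, -5.5, 0, 0, 0, 1]
    - [0, 0, -7.5, 0, 0, 0, 1]
    - [0, 0, -8.5, 0, 0, 0, 1]
    - [0, 0, -8.6, 0, 0, 0, 1]
    - [-0.4, -0.1, -8.6, 0, 0, 0, 1]
    - [-0.8, -0.2, -8.6, 0, 0, 0, 1]
    - [-1.2, -0.25, -8.6, 0, 0, 0, 1]
    - [-1.5, -0.3, -8.6, 0, 0, 0, 1]

```text
time: 6.2
tcp_pos: [0.6153, 0.1722, 0.175]
tool_rot: [0.552, -0.549, 0.443, -0.445]
contact_force: [4.7, 0.2, 3.1]
gripper_width: 0.0001
```

```bash
python3 look.py pics/p5.png
python3 - <<'E'
from cell import *
import cv2
cv2.imwrite("pics/w5.png",capture("wrist")[:,:,::-1])
E
```

```text
6.2 [0.6153 0.1722 0.175 ] [4.7339 0.1902 3.06  ]
```

View pics/p5.png

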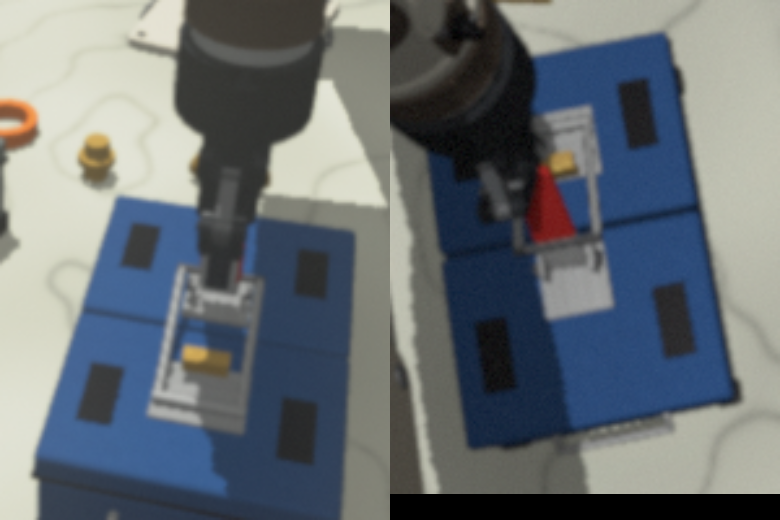

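View pics/w5.png

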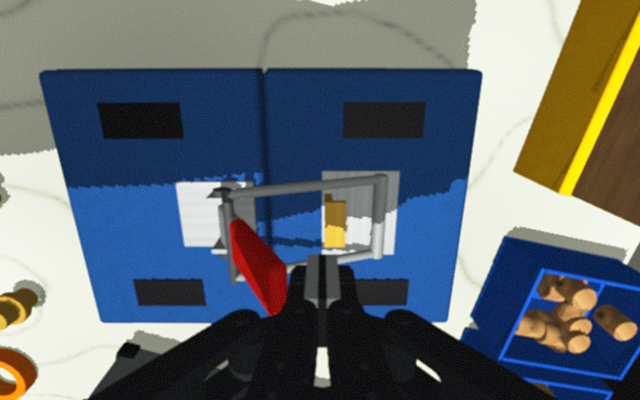

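>>> send_rows:
  deltas:
    - [-0.2, -0.05, 0.1, 0, 0, 0, 1]
    - [-0.4, -0.1, 0.2, 0, 0, 0, 1]
    - [-0.6, -0.15, 0.3, 0, 0, 0, 1]
    - [-0.8, -0.2, 0.4, 0, 0, 0, 1]
    - [-1.0, -0.2, 0.5, 0, 0, 0, 1]
    - [-1.2, -0.25, 0.6, 0, 0, 0, 1]
    - [-1.4, -0.3, 0.7, 0, 0, 0, 1]
    - [-1.6, -0.35, 0.8, 0, 0, 0, 1]
    - [-1.8, -0.4, 0.9, 0, 0, 0, 1]
    - [-2.0, -0.43, 1.0, 0, 0, 0, 1]

```text
time: 7.35
tcp_pos: [0.5931, 0.1674, 0.1824]
tool_rot: [-0.55, 0.551, -0.444, 0.443]
contact_force: [0.8, -0.9, -1.1]
gripper_width: -0.0002
```

>>> send_rows:
  deltas:
    - [-0.2, -0.05, 0.1, 0, 0, 0, 1]
    - [-0.4, -0.1, 0.2, 0, 0, 0, 1]
    - [-0.6, -0.15, 0.3, 0, 0, 0, 1]
    - [-0.8, -0.2, 0.4, 0, 0, 0, 1]
    - [-1.0, -0.2, 0.5, 0, 0, 0, 1]
    - [-1.2, -0.25, 0.6, 0, 0, 0, 1]
    - [-1.4, -0.3, 0.7, 0, 0, 0, 1]
    - [-1.6, -0.35, 0.8, 0, 0, 0, 1]
    - [-1.8, -0.4, 0.9, 0, 0, 0, 1]
    - [-2.0, -0.43, 0.9, 0, 0, 0, 1]

```text
time: 8.35
tcp_pos: [0.5742, 0.1633, 0.1926]
tool_rot: [0.551, -0.55, 0.444, -0.444]
contact_force: [2.4, 0.1, 0.0]
gripper_width: -0.0001
```

```bash
python3 look.py pics/p6.png
```

```text
8.35 [0.5742 0.1633 0.1926] [2.3591 0.1337 0.0142]
```

View pics/p6.png

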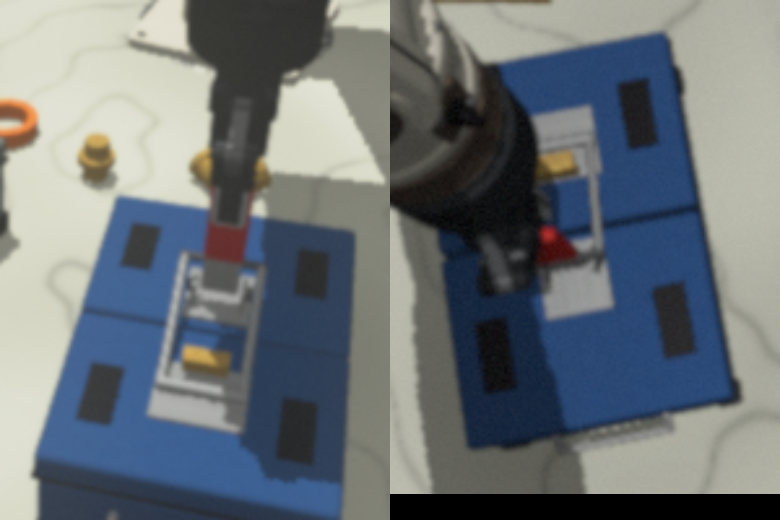

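>>> send_rows:
  deltas:
    - [-0.3, -0.05, 0, 0, 0, 0, 1]
    - [-0.6, -0.1, 0, 0, 0, 0, 1]
    - [-0.9, -0.2, 0, 0, 0, 0, 1]
    - [-1.1, -0.25, -0.05, 0, 0, 0, 1]
    - [-1.4, -0.3, -0.1, 0, 0, 0, 1]
    - [-1.7, -0.35, -0.15, 0, 0, 0, 1]
    - [-2.0, -0.4, -0.2, 0, 0, 0, 1]
    - [-2.3, -0.5, -0.25, 0, 0, 0, 1]
    - [-2.5, -0.55, -0.3, 0, 0, 0, 1]
    - [-2.7, -0.6, -0.4, 0, 0, 0, 1]

```text
time: 9.45
tcp_pos: [0.5469, 0.1575, 0.1883]
tool_rot: [0.551, -0.551, 0.444, -0.444]
contact_force: [0.7, 0.3, 1.2]
gripper_width: 0.0002
```

>>> send_rows:
  deltas:
    - [-0.2, -0.05, -0.05, 0, 0, 0, 1]
    - [-0.4, -0.1, -0.15, 0, 0, 0, 1]
    - [-0.6, -0.15, -0.25, 0, 0, 0, 1]
    - [-0.8, -0.2, -0.35, 0, 0, 0, 1]
    - [-1.0, -0.2, -0.45, 0, 0, 0, 1]
    - [-1.2, -0.25, -0.55, 0, 0, 0, 1]
    - [-1.4, -0.3, -0.65, 0, 0, 0, 1]
    - [-1.6, -0.35, -0.75, 0, 0, 0, 1]
    - [-1.8, -0.4, -0.85, 0, 0, 0, 1]
    - [-2.0, -0.43, -1.0, 0, 0, 0, 1]

```text
time: 10.45
tcp_pos: [0.527, 0.153, 0.1782]
tool_rot: [-0.551, 0.551, -0.444, 0.444]
contact_force: [0.5, 0.2, 2.3]
gripper_width: -0.0002
```

```bash
python3 look.py pics/p7.png
```

```text
10.45 [0.527  0.153  0.1782] [0.4937 0.2056 2.2586]
```

View pics/p7.png

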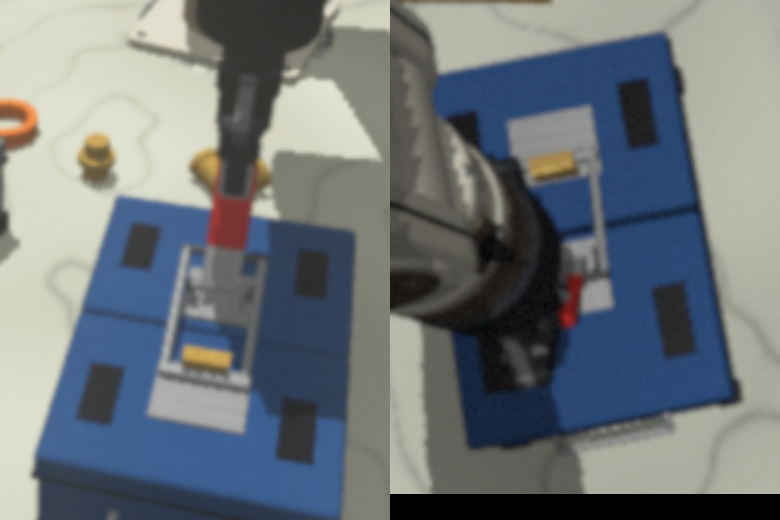

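>>> send_rows:
  deltas:
    - [-0.2, -0.05, -0.15, 0, 0, 0, 1]
    - [-0.4, -0.1, -0.3, 0, 0, 0, 1]
    - [-0.6, -0.15, -0.45, 0, 0, 0, 1]
    - [-0.75, -0.15, -0.6, 0, 0, 0, 1]
    - [-0.9, -0.2, -0.75, 0, 0, 0, 1]
    - [-1.05, -0.2, -0.9, 0, 0, 0, 1]
    - [-1.2, -0.25, -1.05, 0, 0, 0, 1]
    - [-1.35, -0.3, -1.2, 0, 0, 0, 1]
    - [-1.5, -0.3, -1.4, 0, 0, 0, 1]
    - [-1.6, -0.35, -1.55, 0, 0, 0, 1]

```text
time: 11.55
tcp_pos: [0.5109, 0.1496, 0.1627]
tool_rot: [0.551, -0.551, 0.444, -0.444]
contact_force: [0.5, 0.9, 3.2]
gripper_width: -0.0001
```

>>> send_rows:
  deltas:
    - [-0.15, -0.05, -0.2, 0, 0, 0, 1]
    - [-0.3, -0.1, -0.4, 0, 0, 0, 1]
    - [-0.4, -0.1, -0.6, 0, 0, 0, 1]
    - [-0.5, -0.1, -0.8, 0, 0, 0, 1]
    - [-0.6, -0.15, -1.0, 0, 0, 0, 1]
    - [-0.7, -0.15, -1.2, 0, 0, 0, 1]
    - [-0.8, -0.2, -1.4, 0, 0, 0, 1]
    - [-0.9, -0.2, -1.6, 0, 0, 0, 1]
    - [-1.0, -0.2, -1.8, 0, 0, 0, 1]
    - [-1.1, -0.25, -1.95, 0, 0, 0, 1]

```text
time: 12.55
tcp_pos: [0.5001, 0.147, 0.143]
tool_rot: [-0.551, 0.551, -0.444, 0.444]
contact_force: [0.9, -0.4, 3.1]
gripper_width: -0.0001
```

```bash
python3 look.py pics/p8.png
```

```text
12.55 [0.5001 0.147  0.143 ] [ 0.8603 -0.3607  3.0632]
```

View pics/p8.png

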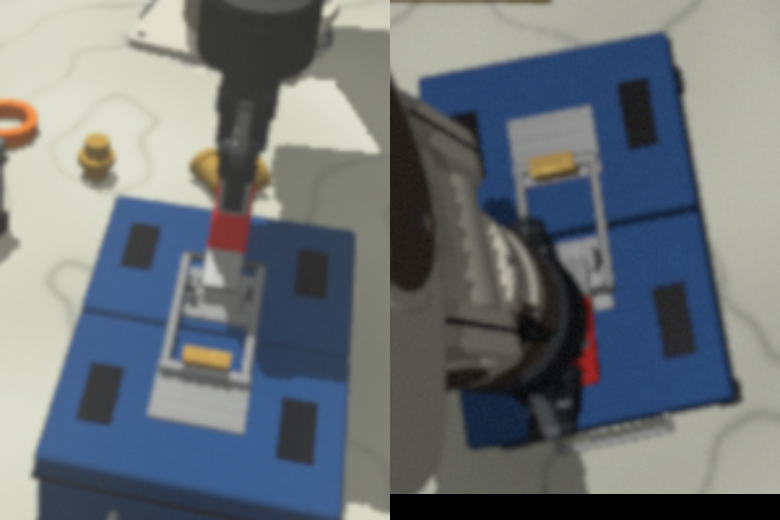

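>>> send_rows:
  deltas:
    - [-0.1, 0, -0.2, 0, 0, 0, 1]
    - [-0.15, -0.05, -0.4, 0, 0, 0, 1]
    - [-0.2, -0.05, -0.6, 0, 0, 0, 1]
    - [-0.25, -0.05, -0.8, 0, 0, 0, 1]
    - [-0.3, -0.05, -1.0, 0, 0, 0, 1]
    - [-0.35, -0.1, -1.2, 0, 0, 0, 1]
    - [-0.4, -0.1, -1.4, 0, 0, 0, 1]
    - [-0.45, -0.1, -1.6, 0, 0, 0, 1]
    - [-0.5, -0.1, -1.8, 0, 0, 0, 1]
    - [-0.5, -0.1, -1.9, 0, 0, 0, 1]

```text
time: 13.65
tcp_pos: [0.4951, 0.146, 0.124]
tool_rot: [-0.55, 0.551, -0.444, 0.444]
contact_force: [-0.1, -0.2, 1.2]
gripper_width: 0.0
```

>>> send_rows:
  deltas:
    - [0, 0, -0.1, 0, 0, 0, 1]
    - [0, 0, -0.2, 0, 0, 0, 1]
    - [0, 0, -0.3, 0, 0, 0, 1]
    - [0, 0, -0.35, 0, 0, 0, 1]
    - [0, 0, -0.4, 0, 0, 0, 1]
    - [0, 0, -0.45, 0, 0, 0, 1]
    - [0, 0, -0.5, 0, 0, 0, 1]
    - [0, 0, -0.5, 0, 0, 0, 1]
    - [0, 0, -0.5, 0, 0, 0, 1]
    - [0, 0, -0.5, 0, 0, 0, 1]

```text
time: 14.65
tcp_pos: [0.4951, 0.146, 0.1204]
tool_rot: [0.551, -0.55, 0.444, -0.444]
contact_force: [-3.0, -1.7, 7.5]
gripper_width: -0.0
```

```bash
python3 look.py pics/p9.png
```

```text
14.65 [0.4951 0.146  0.1204] [-2.9562 -1.6755  7.4612]
```

View pics/p9.png

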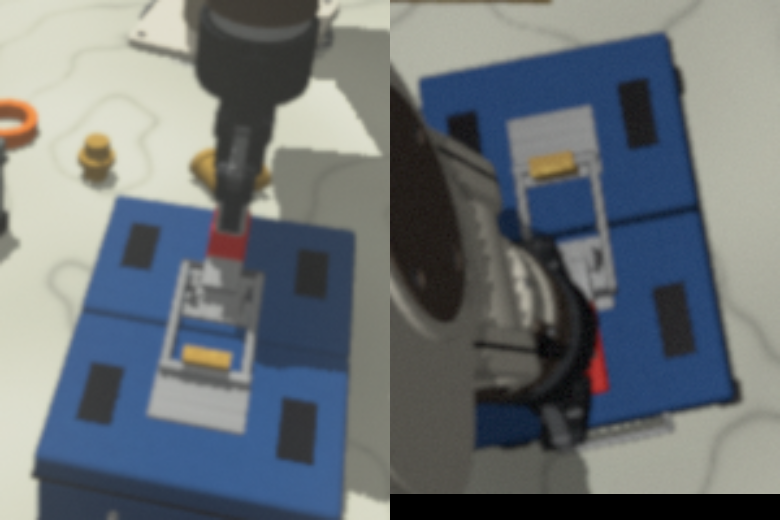

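>>> send_rows:
  deltas:
    - [0, 0, -0.1, 0, 0, 0, 1]
    - [0, 0, -0.2, 0, 0, 0, 1]
    - [0, 0, -0.3, 0, 0, 0, 1]
    - [0, 0, -0.4, 0, 0, 0, 1]
    - [0, 0, -0.4, 0, 0, 0, 1]
    - [0, 0, -0.4, 0, 0, 0, 1]
    - [0, 0, -0.4, 0, 0, 0, 1]
    - [0, 0, -0.4, 0, 0, 0, 1]
    - [0, 0, -0.4, 0, 0, 0, 1]
    - [0, 0, -0.4, 0, 0, 0, 1]

```text
time: 15.75
tcp_pos: [0.4952, 0.1461, 0.1199]
tool_rot: [0.551, -0.55, 0.443, -0.444]
contact_force: [-11.0, -4.1, 27.6]
gripper_width: 0.0002
```

>>> send_rows:
  deltas:
    - [0, 0, 0.5, 0, 0, 0, 1]
    - [0, 0, 1.5, 0, 0, 0, 1]
    - [0, 0, 4, 0, 0, 0, 1]
    - [0, 0, 7, 0, 0, 0, 1]
    - [0, 0, 10, 0, 0, 0, 1]
    - [-3, 2, 12, 0, 0, 0, 1]
    - [-6, 5, 13, 0, 0, 0, 1]
    - [-9, 9, 13, 0, 0, 0, 1]
    - [-12, 13, 13, 0, 0, 0, 1]
    - [-13, 16, 13, 0, 0, 0, 1]

```text
time: 16.75
tcp_pos: [0.3628, 0.3078, 0.2458]
tool_rot: [0.551, -0.551, 0.443, -0.443]
contact_force: [1.0, -0.2, 0.3]
gripper_width: 0.0002
```

```bash
python3 look.py pics/p10.png
python3 - <<'E'
from cell import *
import cv2
cv2.imwrite("pics/s10.png",capture("scene")[:,:,::-1])
E
```

```text
16.75 [0.3628 0.3078 0.2458] [ 1.0107 -0.2148  0.3306]
```

View pics/p10.png

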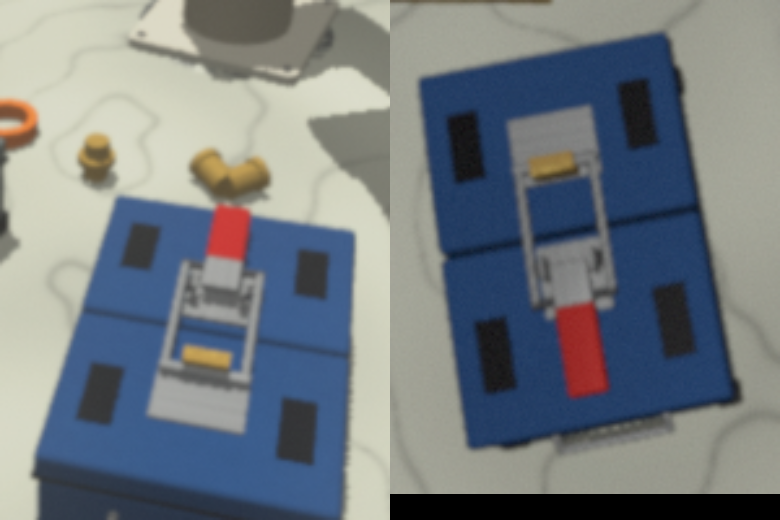

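View pics/s10.png

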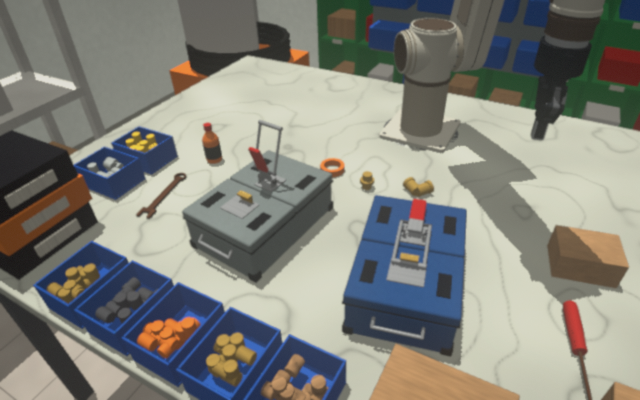

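Run:
```python
import cv2,numpy as np
a=cv2.imread("pics/p10.png")
cv2.imwrite("pics/p10z.png",np.hstack([cv2.resize(a[320:440,130:270],None,fx=2.8,fy=2.8),cv2.resize(a[90:210,490:620],None,fx=2.8,fy=2.8)]))
from h import *
X=np.array([np.cos(.214),np.sin(.214)]);Y=np.array([-X[1],X[0]])
H=np.array([.6234,.174])
for d in(0,.01,.02):
  for e in(-.029,.029):
    p=np.r_[H+d*X+e*Y,.108]
    t=proj(camera_params("top"),p);s=proj(camera_params("scene"),p)
    print(d,e,"top",[(t[0]-155)*2.6+390,(t[1]-110)*2.6],"scene",(s-[330,120])*2.6)
```

```text
0 -0.029 top [np.float64(594.8305580451835), np.float64(159.04173090840038)] scene [155.55212999 359.62557507]
0 0.029 top [np.float64(512.9198395722615), np.float64(174.97465662172596)] scene [245.50665224 375.84052358]
0.01 -0.029 top [np.float64(592.6047976358055), np.float64(145.4735339606407)] scene [153.05668878 370.56420691]
0.01 0.029 top [np.float64(510.91525180213466), np.float64(161.3379121635808)] scene [243.90833952 387.12772646]
0.02 -0.029 top [np.float64(590.4004188899719), np.float64(131.98382668186528)] scene [150.50793569 381.72788791]
0.02 0.029 top [np.float64(508.9340411797213), np.float64(147.77957489494727)] scene [242.27375986 398.6508315 ]
```

View pics/p10z.png

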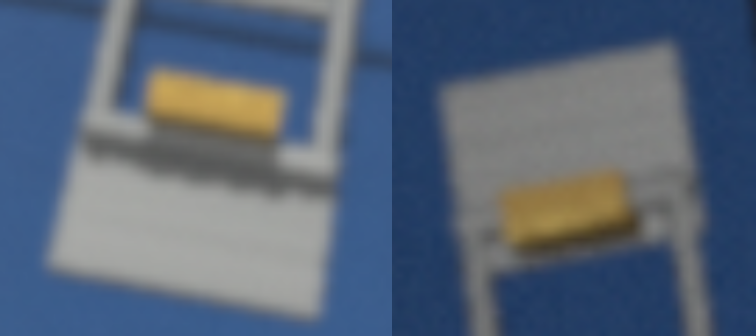

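```bash
python3 -c "
from cell import *
print(sense()['contact_force']);close_job()"
```

```text
[-0.34967386  0.23965048  0.22781658]
the job is handed in; nothing more can be done
```

The blue case is latched, and I handed the job in at about 17 s of the 42 s allowed. I swung the bail over the keeper with the closed fingers and let it fall beyond the hook. Then I pushed the red lever back and down, slowly, until it met its stop.

- **Lever:** It met the stop with the fingertip at z = 0.120 m, against about 0.121 m expected for the lever's top face. I pressed once with about 28 N, well under the wrist limit.
- **Latch:** After I backed the arm off, the last pictures show the lever lying flat. The crossbar sits under the brass lip, close to where I calculated the seat to be.
- **Grey case:** Its latch looks unchanged and open. The arm never went near it.
- **At hand-in:** The arm stood clear, with contact force reading about zero.

**Not as planned:** on the first bail push, the fingertip rode up on the bar with about 10 N. That tipped the blue lever forward to about 2.05 rad, slightly beyond its stated starting range. I eased the finger up and the bail then fell correctly. Closing the lever undid the tilt.

**Camera disagreement:** the two fixed cameras put the case corners up to about 11 mm apart. They agreed to within about 3 mm each on the hook, which is what I used for the moves.

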